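# Start the dish shaker from its control box

## Robot

A 6-joint arm with a two-finger parallel gripper is mounted at the origin on a cart in front of the work surface, level with it; the furniture and walls round the work are solid. World frame = base frame: x ahead of the robot, y to its left, z up, the work surface at z = 0. Lengths are in mm, angles in rad, forces in N, time in s.
With the tool pointing down it reaches from about 350 to 875 mm from the base axis. Payload 4.2 kg.
Tool frame: the origin (TCP) lies between the finger pads; the fingertips stand 19 mm ahead of it and the grasp point (between the pads) is the TCP; y points along the fingers, z is the direction in which the jaws open and shut, and the axes are right-handed (so a half turn about y gives the same grasp; the last joint's range is limited). The gripper opens to 85 mm and grips with 20 to 120 N. Pads are 22 mm wide; open, the fingers measure 114 mm over their backs; the gripper's body (76 mm by 85 mm) begins 54 mm behind the grasp point. The pads swing forward as they close: fully open they stand 13 mm farther back than shut.
Start: joints at [1.46, 0.385, 0.008, 0, -1.194, -0.259], TCP at [225.86, 582.741, 250.312] pointing down, gripper open.
Joint ranges: [-3.14, 3.14], [-1.21, 2.06], [-1.07, 1.41], [-3.16, 2.05], [-2.99, -0.16], [-3.1, 3.1]. Speed limits (rad/s): [2.79, 2.79, 3.14, 3.14, 3.14, 3.14].

## Interface

Orientations are given as a unit quaternion [x, y, z, w].
In Python, from bench import arm gives the robot as it stands.
- The arm moves only by the shell command python3 -m inch 'ROWS'. ROWS is JSON, a list of rows, each a list of 7 numbers: the opening, from 0 (shut) to 1 (fully open), then the shift along the tool's x, y, z in cm, then the turn, a rotation vector about the tool's x, y, z in degrees. A call has 1 to 20 rows; each row is the pose to reach, as a shift and turn from the pose commanded when the call began, along the tool's axes at that moment; what a row does not reach only later rows make up. A row lasts 1/12 s, in which the tool goes at most 41.7 mm and 7.16 degrees, less where a joint would pass 70% of its speed; a pose out of reach is approached as far as the arm can. A call with a gripper value outside its range is refused whole. The fingers move at their own pace and stop on an object; the grip force is fixed at half the most. Time passes only in rows, so rows that repeat a pose let the fingers close. It gives the time, the measured TCP pose, the force and the opening at its end, in the units of the state.
- arm.read_state(): the state, without advancing time (a new reading comes with each control period).
- arm.get_image(name): name is "scene" or "side" or "wrist"; returns the picture (384x512x3 uint8, red, green, blue); there is no depth.
- arm.camera_params(name): a dict with "fx", "fy", "cx", "cy" (pixels), "D" ([k1, k2, p1, p2, k3] as OpenCV has them; the pictures are not rectified), "rvec" (rotation vector, rad) and "tvec" (3), from world to camera coordinates, as OpenCV has them. Camera axes: x right, y down, z forward; pixel columns grow to the right and rows downward; lengths in mm; the calibration is good to about 2 mm. A picture is of the moment at which its call begins: read the wrist's pose just before it. camera_params takes no time and is no camera call; for the wrist camera it gives the pose at the moment of the call.
- arm.job_done(): hands the job in, once; it reports no verdict.
Trained networks look in the newest picture that a camera, given by its name, has taken for a name from the list of things; names that differ only in an ending like _2 or _b are one class to them, and where a whole thing is asked for, a point or a joint stands for the part that bears it (a point fixed in the world has none). Each returns a list of dicts, best first, with "conf" (0 to 1); they miss things now and then, are a little off and sometimes report something else, mostly with a low value. They report only what shows in the picture. A call takes as long as a camera call.
- arm.masks_of(label, camera): "mask" (384x512 bool, what is visible of it) and "extent" ([left, top, width, height] in pixels, round what is visible of it).
The state is a dict: "clock": time; "joints": joint angles; "joint_vel": joint speeds; "joint_efforts": joint torques, N m; "position": TCP position; "ee_rot": TCP orientation; "contact_force": force on the tool from outside, world axes, zero at the start; "wrist_torque": the same for the moment, N m; "gripper_width": finger opening in mm.
Only numpy, scipy, OpenCV 4.12 (cv2) and the standard library are available. Lean on these libraries where they do the work, as an engineer would, in place of code of your own. Each camera call takes 0.05 s, during which the arm holds its last target.

## Task

Start the dish shaker from its control box, which has four switch modules in no fixed order: push the raised end of the rocker switch right down, then press the oblong key fully in so that it stays in, then press the round button fully down and keep it down, finishing while the fingers still hold it pressed. Keep to that order, leave the square key alone, and do not pick up or shift any of the things standing about.

Things in the scene. Friction and masses are not known exactly. Their poses are not given: they have to be found in the camera images.
- console: control box, fixed: dark steel tray, x -60 to 115, y -161 to 161 mm, deck 18 mm above the worktop. Four grey modules (84 x 73 mm, faces 42 mm above the worktop) stand in a row along its y, centres at x = -12, y = -112.5, -37.5, 37.5, 112.5 mm, in any order; behind them (x 35 to 111) a ledge with small things. Origin on the worktop; -x edge faces the robot; z up
- rocker_on_face (a point): point on the raised (on) face of the rocker switch, on its centre line, 22 mm out from the pivot; moves with the rocker. That face is on the side away from the robot (+x of the control box). Press down here
- rocker (a joint): rocker switch, rad: 0 = off, 0.36 = on. White, 68 (x) x 30 (y) mm, a V of two flat faces 34 mm long meeting at the pivot, which runs along the box's y, 54 mm above the worktop. Off: near face level, far face slopes up 0.36 rad, its tip 66 mm above the worktop. On: far face level at 54 mm, near one raised. Friction 0.06 N m (2 to 3 N on the far face), hard stop, stays where left
- oblong_key_top (a point): centre of the flat top of the oblong key; moves with it; 56 mm above the worktop when fully out
- oblong_key (a joint): travel of the oblong key, m: 0 = out, 0.008 = fully in. White cap 50 mm long (x) by 22 mm wide (y); out, its flat top is 14 mm above the module face and 11 above its black frame; fully in, 6 and 3 mm. Moves straight down against about 3.5 N of friction (4 to 5 N at 30 mm/s) and stays where it is left (it cannot be pulled out again).
- square_key_top (a point): centre of the flat top of the square key (to be left alone); 56 mm above the worktop when fully out
- square_key (a joint): travel of the square key (to be left alone), m: 0 = out, 0.008 = fully in. White cap 28 by 28 mm; out, its flat top is 14 mm above the module face and 11 above its black frame; fully in, 6 and 3 mm. Moves straight down against about 3.5 N of friction (4 to 5 N at 30 mm/s) and stays where it is left (it cannot be pulled out again).
- round_button_top (a point): centre of the flat top of the round button; moves with it; 56 mm above the worktop when fully out
- round_button (a joint): travel of the round button, m: 0 = out, 0.008 = fully in. White cap 36 mm across; out, its flat top is 14 mm above the module face and 11 above its black frame; fully in, 6 and 3 mm. Sprung: begins to move at about 2.7 N, takes 6.3 N to hold fully in, and comes out again when let go.
- vial_4: capped specimen vial, 23 mm across, 60 high, standing loose on the ledge of the control box behind the modules (bystander; origin under its centre)
- specimen_8: clear specimen block with an insect in it, 30x44x20 mm, loose on the ledge of the control box (bystander; origin under its centre)
- dropper_2: dropper bottle, 33 mm across, 85 high, standing loose on the worktop to the left of the control box (bystander; origin under its centre)
- tape_roll: roll of tape lying flat, 96 mm across, 25 high, on the worktop to the right of the control box (bystander; origin under its centre)
- forceps_1: steel forceps, 14x118x11 mm, lying on the worktop just left of the control box (bystander; origin under its centre)
- marker_pen: marker pen, 17x135x16 mm, lying on the worktop in front of the control box (bystander; origin under its centre)

How it is judged (in metres and radians):
On the way, in this order (a step that is already met when the one before it is completed fails the run):
1. the rocker is pushed over to on (value of joint rocker above 0.29 rad), for 0.1 s.
2. the oblong key is pressed in and stays in (value of joint oblong_key above 0.006 m), for 0.1 s.
3. the fingers press the round button down (value of joint round_button above 0.006 m and contact force between the fingers and round_button above 1 N), for 0.2 s.
At the end, for the whole second after the job is handed in: The rocker is on (over 0.29 rad), the oblong key is in (over 6 mm), the fingers hold the round button down (over 6 mm, with more than 1 N), and the square key is still out (less than 3 mm in) (all of step 3 and value of joint rocker above 0.29 rad and value of joint oblong_key above 0.006 m and value of joint square_key below 0.003 m); the arm keeps its last pose, push and grip.
It fails at once if the square key is pressed (3 mm or more) (value of joint square_key above 0.003 m).
It fails at once if the oblong key is pressed (over 4 mm) before the rocker is on (value of joint oblong_key above 0.004 m and value of joint rocker below 0.25 rad).
It fails at once if the round button is pressed (over 4 mm) before the rocker is on and the oblong key in (value of joint round_button above 0.004 m and (value of joint rocker below 0.25 rad or value of joint oblong_key below 0.005 m)).
It fails at once if a thing standing about is picked up or shifted by more than 25 mm (distance of any of vial_4, specimen_8, dropper_2, tape_roll, forceps_1, marker_pen from where it was at the start of the episode above 0.025 m).
It also fails if it takes over 38 s, if anything falls off the work surface, if the arm or the gripper's body presses on something with over 40 N, if the wrist force passes 120 N, or if a joint passes its speed limit or range.

## Working session

There is one attempt and no reset: what is moved stays moved. The work goes in short steps, Python scripts to look and compute and a shell command to move; the robot and the scene stay as the last step left them, time stands still between calls to the robot, and variables do not carry over. Pictures are saved under pics/ and viewed, and the job is handed in when it is done.

```bash
ls; mkdir -p pics
python3 - <<'E'
from bench import arm
import cv2
s=arm.read_state(); print({k:s[k] for k in('clock','position','ee_rot','gripper_width','contact_force')})
for n in('scene','side','wrist'):
    im=arm.get_image(n); cv2.imwrite(f'pics/{n}0.png',im[:,:,::-1])
    print(n,arm.camera_params(n))
E
```

```text
pics
{'clock': 0.0, 'position': array([225.67660603, 582.25142665, 249.22308396]), 'ee_rot': array([-0.12995577, -0.69428135,  0.6958018 ,  0.13017201]), 'gripper_width': 85.25859070027752, 'contact_force': array([-0.19842034, -0.66893476, -0.19704194])}
scene {'fx': 454.1110958596546, 'fy': 454.1110958596546, 'cx': 257.2436647217445, 'cy': 196.1543885576571, 'D': array([0.05887142, 0.        , 0.        , 0.        , 0.        ]), 'rvec': array([ 1.16929923, -2.31383916,  1.03725426]), 'tvec': array([ 316.58705863,  344.94421847, 1052.66809359])}
side {'fx': 492.74725304218566, 'fy': 492.74725304218566, 'cx': 257.4489471494725, 'cy': 192.88563072904245, 'D': array([-0.01550823,  0.        ,  0.        ,  0.        ,  0.        ]), 'rvec': array([ 0.41891198, -2.68885091,  1.2881699 ]), 'tvec': array([ 511.96907496,  145.97371189, 1160.56955406])}
wrist {'fx': 296.8821379211588, 'fy': 296.8821379211588, 'cx': 260.11840650694484, 'cy': 197.35856214989798, 'D': array([-0.02333211,  0.        ,  0.        ,  0.        ,  0.        ]), 'rvec': array([-1.6624641 ,  2.4257443 ,  0.37872826]), 'tvec': array([623.9621139 , -39.0118455 , 380.18297466])}
```

View pics/scene0.png

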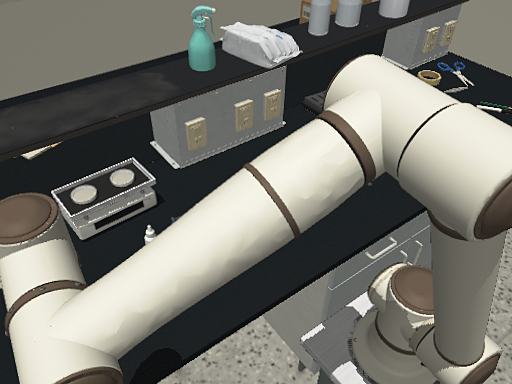

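View pics/side0.png

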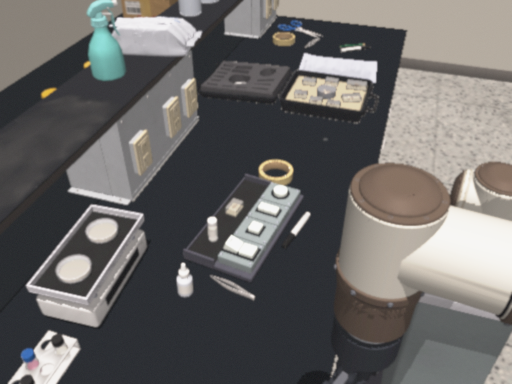

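View pics/wrist0.png

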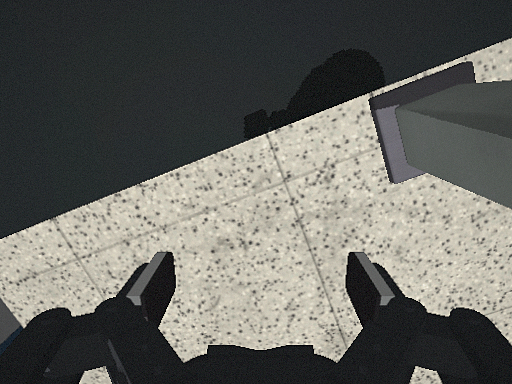

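The side view shows the console around px (190-300, 175-275). The modules from the lower left look like rocker (241,247), square (256,228), oblong (268,209) and round (281,191). I'll measure these next.

```bash
cat > h.py <<'E'
from bench import arm
import cv2,numpy as np
def cam(n):
    p=arm.camera_params(n);K=np.array([[p['fx'],0,p['cx']],[0,p['fy'],p['cy']],[0,0,1]])
    return K,p['D'],p['rvec'],p['tvec']
def ray(n,uv,z,c=None):
    K,D,r,t=c or cam(n);R=cv2.Rodrigues(r)[0]
    q=cv2.undistortPoints(np.array([[uv]],float),K,D)[0,0]
    d=R.T@np.array([q[0],q[1],1]);o=-R.T@t
    return o+d*(z-o[2])/d[2]
def proj(n,P,c=None):
    K,D,r,t=c or cam(n)
    return cv2.projectPoints(np.array(P,float).reshape(-1,1,3),r,t,K,D)[0].reshape(-1,2)
E
python3 - <<'E'
from h import *
im=arm.get_image('side')
cv2.imwrite('pics/side1.png',cv2.resize(im[160:310,170:330,::-1],None,fx=4.5,fy=4,interpolation=cv2.INTER_CUBIC))
for l,z in (('rocker',56),('oblong_key',54),('square_key',54),('round_button',54),('console',20),('vial_4',48),('specimen_8',28),('dropper_2',40),('tape_roll',12),('forceps_1',5),('marker_pen',8)):
    for m in arm.masks_of(l,'side')[:2]:
        v,u=np.nonzero(m['mask']); print(l,round(m['conf'],2),m['extent'],u.mean().round(1),v.mean().round(1),ray('side',(u.mean(),v.mean()),z).round(0))
        if l=='console': np.save('con.npy',m['mask'])
print(arm.read_state()['clock'])
E
```

```text
rocker 0.73 [223.6, 234.9, 32.2, 23.2] 240.0 246.7 [516. 196.  56.]
oblong_key 0.55 [260.3, 202.6, 20.8, 12.7] 268.5 207.9 [494.  46.  54.]
square_key 0.52 [248.4, 220.1, 14.8, 9.8] 255.1 226.7 [505. 121.  54.]
console 0.65 [183.6, 175.3, 119.5, 105.6] 232.2 229.1 [566. 111.  20.]
vial_4 0.75 [210.1, 214.9, 5.0, 22.7] 212.3 229.2 [600. 154.  48.]
specimen_8 0.72 [258.5, 205.9, 18.6, 8.0] 268.2 207.9 [503.  17.  28.]
specimen_8 0.65 [226.7, 197.6, 18.4, 24.1] 234.2 207.0 [587.  40.  28.]
dropper_2 0.83 [178.2, 263.2, 14.7, 35.1] 184.2 281.5 [600. 315.  40.]
tape_roll 0.69 [174.5, 261.4, 18.9, 36.5] 184.1 281.5 [613. 293.  12.]
tape_roll 0.66 [258.2, 162.0, 36.0, 22.9] 275.6 171.2 [ 534. -160.   12.]
forceps_1 0.53 [213.3, 275.4, 42.1, 25.6] 233.9 287.1 [506. 269.   5.]
marker_pen 0.72 [282.2, 210.4, 26.1, 36.1] 296.0 228.7 [421.  50.   8.]
0.75
```

View pics/side1.png

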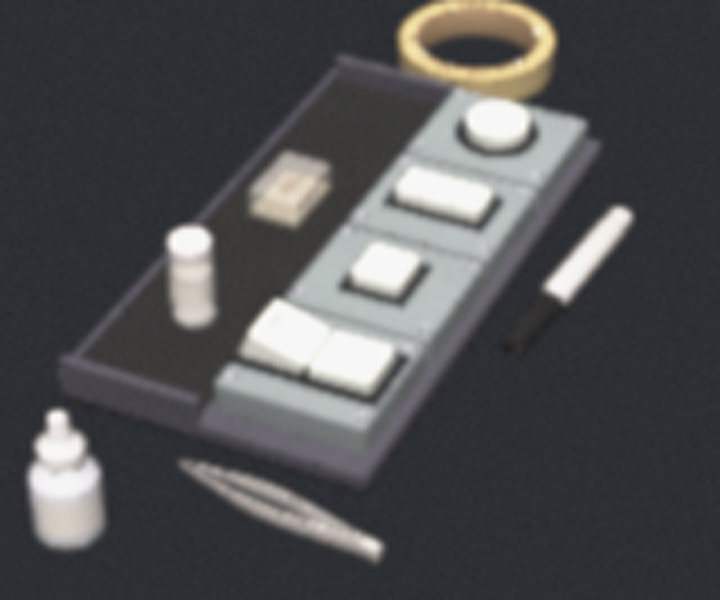

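Run:
```python
from h import *
from scipy.optimize import least_squares
pts=[((368,424),(-54,149,42)),((220,384),(30,149,42)),((587,122),(-54,-149,42)),((455,88),(30,-149,42)),
 ((497,118),(-12,-112.5,56)),((447,186),(-12,-37.5,56)),((388,262),(-12,37.5,56)),((313,342),(-12,112.5,54)),((65,360),(115,161,29)),((340,60),(115,-161,29))]
px=np.array([(170+(a+.5)/4.5-.5,160+(b+.5)/4-.5) for (a,b),_ in pts]); L=np.array([q for _,q in pts],float)
c=cam('side')
def W(p,L):
    s,k=np.sin(p[2]),np.cos(p[2]); return np.c_[p[0]+k*L[:,0]-s*L[:,1],p[1]+s*L[:,0]+k*L[:,1],L[:,2]]
r=least_squares(lambda p:(proj('side',W(p,L),c)-px).ravel(),[518,83,-.145],loss='soft_l1')
print(r.x,np.round(r.fun.reshape(-1,2),1))
np.save('con_pose.npy',r.x)
P=W(r.x,np.array([(-12+20.6,112.5,62),(-12,-37.5,56),(-12,-112.5,56),(-12,37.5,56)])); print(P.round(1))
s=arm.read_state()
from scipy.spatial.transform import Rotation as R
print(R.from_quat(s['ee_rot']).as_matrix().round(3))
```

```text
[ 5.11837476e+02  7.72816980e+01 -1.27902220e-01] [[ 0.1  0.7]
 [-0.9 -1.1]
 [ 0.6 -0.7]
 [ 0.5 -0.5]
 [ 0.5 -0.2]
 [-0.3 -0.1]
 [-0.1 -0.4]
 [ 2.4  0.8]
 [-1.3  0.9]
 [-0.6 -0.1]]
[[534.7 187.8  62. ]
 [495.2  41.6  56. ]
 [485.6 -32.8  56. ]
 [504.7 116.   56. ]]
[[-0.932  0.    -0.361]
 [ 0.361  0.    -0.932]
 [-0.    -1.    -0.   ]]
```

```bash
python3 -m inch '[[0,-3,0,2,0,0,0],[0,-6,0,4,0,-1,0],[0,-9,0,6,0,-2,0],[0,-12,0,8,0,-4,0],[0,-15,0,9,0,-5,0],[0,-18,0,11,0,-6,0],[0,-21,0,13,0,-7,0],[0,-24,1,15,0,-8,0],[0,-27,1,16,0,-9,0],[0,-30,2,18,0,-10,0],[0,-33,3,20,0,-11,0],[0,-36,3,22,0,-12,0],[0,-39,4,23.5,0,-13,0],[0,-41,5,25,0,-13.9,0],[0,-43,5,25.6,0,-13.9,0],[0,-43,5,25.6,0,-13.9,0],[0,-43,5,25.6,0,-13.9,0]]'
python3 - <<'E'
from h import *
s=arm.read_state(); print(s['clock'],s['position'],s['contact_force'],s['gripper_width'])
from scipy.spatial.transform import Rotation as R
print(R.from_quat(s['ee_rot']).as_matrix().round(3))
for n in('wrist','scene','side'):
    im=arm.get_image(n).copy()
    p=np.load('con_pose.npy');sn,k=np.sin(p[2]),np.cos(p[2])
    L=np.array([(-12+20.6,112.5,62),(-12,37.5,56),(-12,-37.5,56),(-12,-112.5,56),(-54,149,42),(30,149,42),(-54,-149,42),(30,-149,42)])
    q=proj(n,np.c_[p[0]+k*L[:,0]-sn*L[:,1],p[1]+sn*L[:,0]+k*L[:,1],L[:,2]])
    cv2.imwrite(f'pics/{n}2raw.png',im[:,:,::-1])
    im=cv2.resize(im,(768,576))
    for u,v in q: cv2.drawMarker(im,(int(u*1.5),int(v*1.5)),(255,0,0),0,8)
    cv2.imwrite(f'pics/{n}2.png',im[:,:,::-1])
E
```

```text
clock: 2.17
position: [534.8, 187.9, 200.1]
ee_rot: [-0.046, -0.706, 0.706, 0.046]
contact_force: [-0.0, 0.7, 0.7]
gripper_width: 0.2
2.1667 [534.79247586 187.88280988 200.06847621] [-0.04925624  0.66437979  0.74796553] 0.23501639388472648
[[-0.992 -0.    -0.129]
 [ 0.129 -0.    -0.992]
 [ 0.    -1.     0.   ]]
```

View pics/wrist2.png

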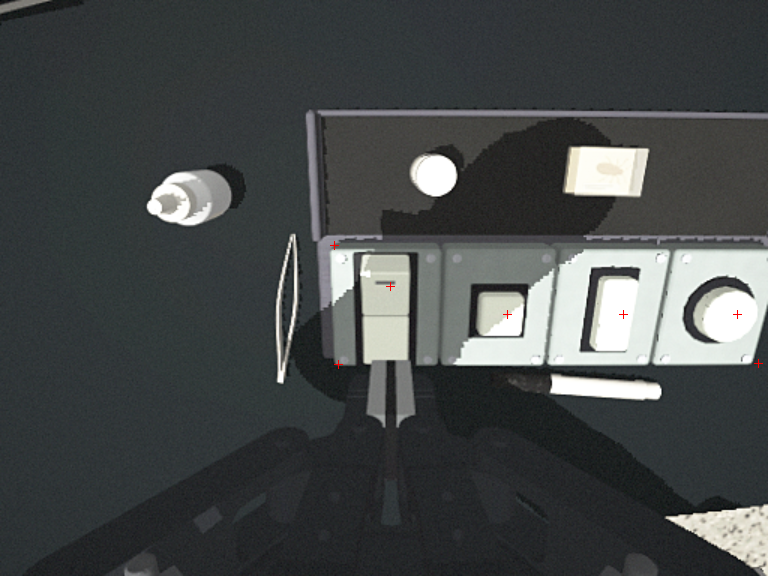

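View pics/scene2.png

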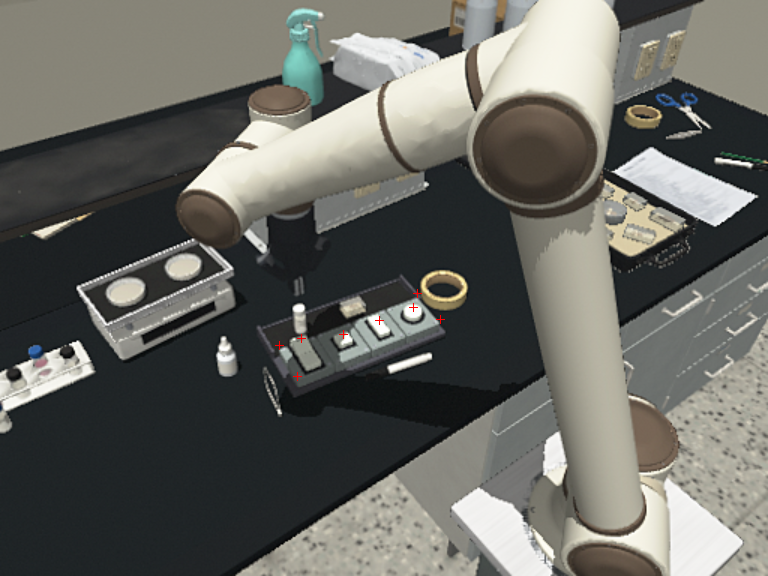

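View pics/side2.png

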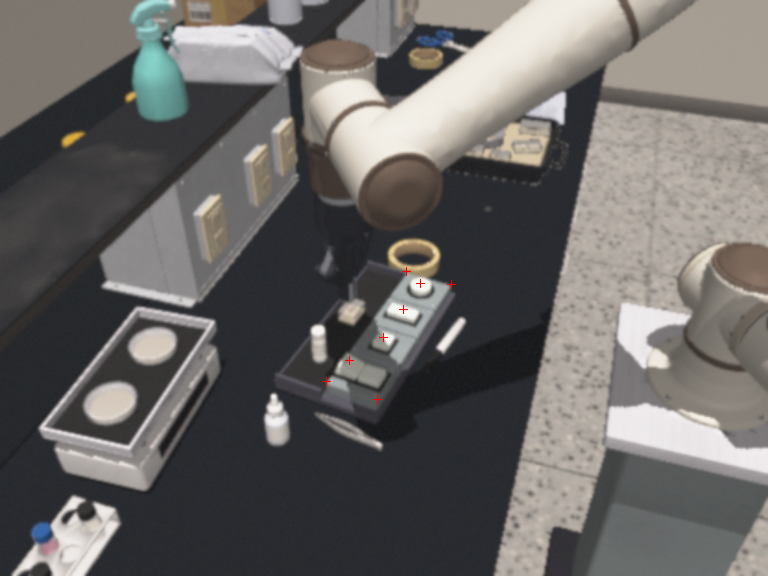

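Run:
```python
from h import *
im=cv2.imread('pics/wrist2raw.png')
cv2.imwrite('pics/w3.png',cv2.resize(im[150:260,200:360],None,fx=5,fy=5,interpolation=cv2.INTER_CUBIC))
cv2.imwrite('pics/w4.png',cv2.resize(im[150:260,352:512],None,fx=5,fy=5,interpolation=cv2.INTER_CUBIC))
```

```text
(no output)
```

View pics/w3.png

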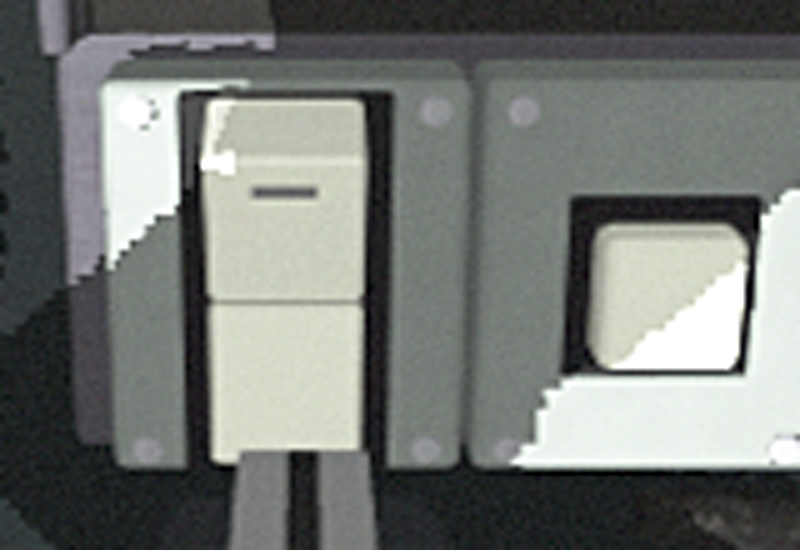

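View pics/w4.png

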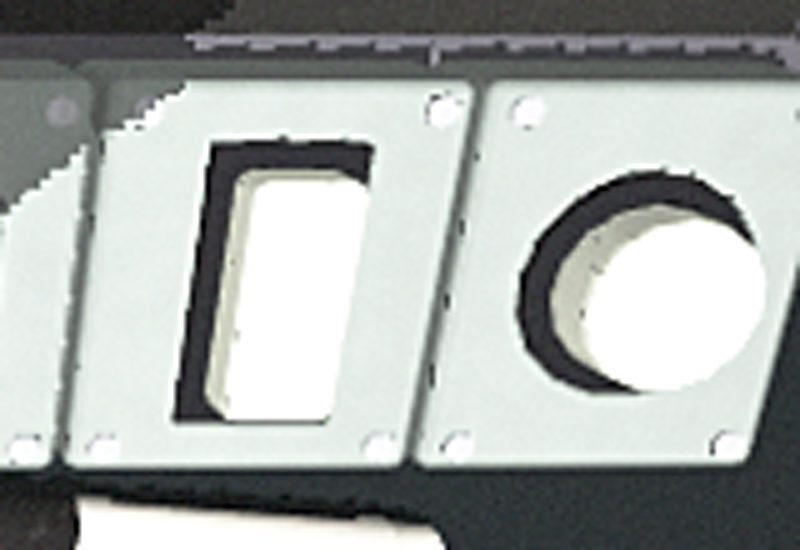

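Run:
```python
from h import *
from scipy.optimize import least_squares
A=[((114,467),(-54,149,42)),((100,82),(30,149,42)),((287,301),(-12,112.5,54)),((670,300),(-12,37.5,56)),((465,467),(-54,75,42)),((472,82),(30,75,42))]
B=[((292,296),(-12,-37.5,56)),((675,303),(-12,-112.5,56)),((750,465),(-54,-149,42)),((412,467),(-54,-75,42)),((480,82),(30,-75,42)),((66,467),(-54,0,42))]
px=np.array([(200+a/5-.4,150+b/5-.4) for (a,b),_ in A]+[(352+a/5-.4,150+b/5-.4) for (a,b),_ in B]); L=np.array([q for _,q in A+B],float)
c=cam('wrist')
def W(p,L):
    s,k=np.sin(p[2]),np.cos(p[2]); return np.c_[p[0]+k*L[:,0]-s*L[:,1],p[1]+s*L[:,0]+k*L[:,1],L[:,2]]
r=least_squares(lambda p:(proj('wrist',W(p,L),c)-px).ravel(),[518,83,-.145],loss='soft_l1')
print(r.x,np.round(r.fun.reshape(-1,2),1).tolist())
np.save('con_pose2.npy',r.x)
P=W(r.x,np.array([(-12+20.6,112.5,62),(-12,-37.5,56),(-12,-112.5,56),(-12,37.5,56)])); print(P.round(1))
s=arm.read_state();print(s['position'])
from scipy.spatial.transform import Rotation as R
M=R.from_quat(s['ee_rot']).as_matrix()
print(((P-s['position'])@M).round(1))
```

```text
[ 5.11481628e+02  8.23926950e+01 -1.22431907e-01] [[-0.5, 0.7], [-1.4, -1.0], [-0.8, 0.3], [0.4, 1.0], [-0.3, 0.6], [1.0, -1.2], [1.2, 1.6], [0.4, -0.1], [0.2, -0.2], [-0.3, -0.1], [1.2, -1.3], [-1.4, 0.3]]
[[533.8 193.   62. ]
 [495.   46.6  56. ]
 [485.8 -27.8  56. ]
 [504.2 121.1  56. ]]
[533.85891708 189.32885121 200.63450587]
[[  0.6 138.6  -3.6]
 [ 20.6 144.6 146.5]
 [ 20.4 144.5 221.5]
 [ 20.9 144.6  71.5]]
```

Relative to the fingers, the rocker is about 3.5 mm further left. I trust the wrist fit here, because the fingers sit at the camera's centre plane. I'll descend to just above the rocker.

```bash
python3 -m inch '[[0,0,2,-0.2,0,0,0],[0,0,4,-0.3,0,0,0],[0,0,7,-0.35,0,0,0],[0,0,9,-0.35,0,0,0],[0,0,10.5,-0.35,0,0,0],[0,0,11,-0.35,0,0,0],[0,0,11,-0.35,0,0,0]]'
python3 - <<'E'
from h import *
s=arm.read_state();print(s['clock'],s['position'],s['contact_force'])
for n in('wrist','side'):
    im=arm.get_image(n)
    im=im[130:280,180:380] if n=='wrist' else im[190:290,190:320]
    cv2.imwrite(f'pics/{n}5.png',cv2.resize(im[:,:,::-1],None,fx=4,fy=4,interpolation=cv2.INTER_CUBIC))
E
```

```text
clock: 2.9
position: [533.7, 192.6, 89.4]
ee_rot: [-0.044, -0.705, 0.706, 0.045]
contact_force: [0.4, -0.7, -0.1]
gripper_width: 0.6
2.9 [533.72116487 192.57716392  89.38377143] [ 0.36359778 -0.74874541 -0.09071602]
```

View pics/wrist5.png

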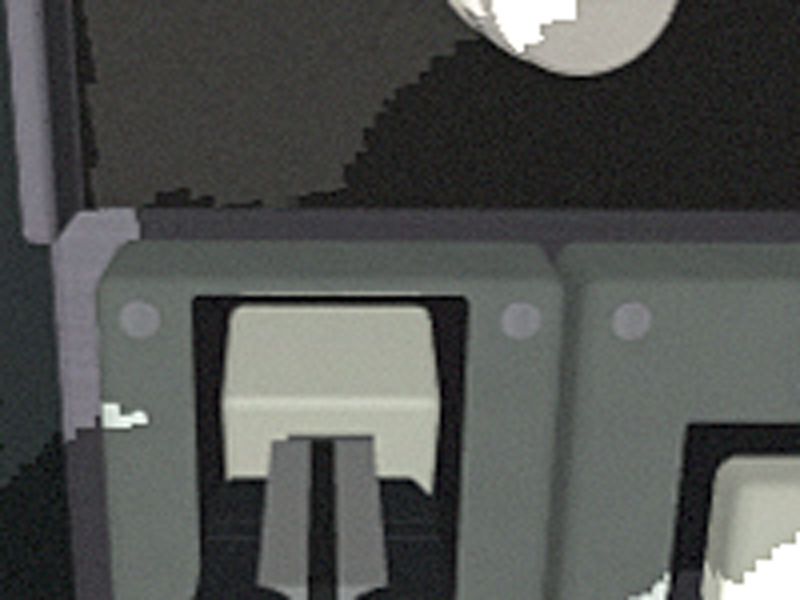

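View pics/side5.png

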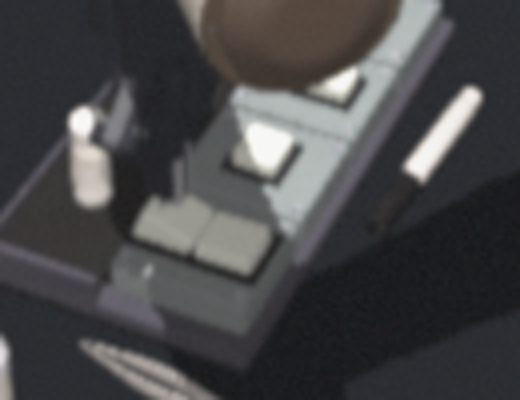

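```bash
python3 -m inch '[[0,0,0.4,0,0,0,0],[0,0,0.8,0,0,0,0],[0,0,1.1,0,0,0,0],[0,0,1.4,0,0,0,0],[0,0,1.6,0,0,0,0],[0,0,1.6,0,0,0,0]]'
```

```text
clock: 3.5
position: [535.2, 192.3, 74.3]
ee_rot: [0.045, 0.706, -0.705, -0.045]
contact_force: [0.1, 0.2, 1.3]
gripper_width: -0.1
```

```bash
python3 -m inch '[[0,0,0.1,0,0,0,0],[0,0,0.2,0,0,0,0],[0,0,0.2,0,0,0,0]]'
python3 -m inch '[[0,0,0.1,0,0,0,0],[0,0,0.2,0,0,0,0],[0,0,0.2,0,0,0,0]]'
```

```text
clock: 3.75
position: [535.2, 192.4, 73.0]
ee_rot: [0.045, 0.706, -0.706, -0.044]
contact_force: [1.3, 0.0, 5.3]
gripper_width: 0.0
clock: 4.0
position: [535.3, 192.4, 72.8]
ee_rot: [0.045, 0.706, -0.706, -0.044]
contact_force: [-3.4, -0.6, 15.4]
gripper_width: -0.0
```

Run:
```python
from h import *
for n in('wrist','side'):
    im=arm.get_image(n)
    im=im[130:280,180:380] if n=='wrist' else im[190:290,190:320]
    cv2.imwrite(f'pics/{n}6.png',cv2.resize(im[:,:,::-1],None,fx=4,fy=4,interpolation=cv2.INTER_CUBIC))
```

```text
(no output)
```

View pics/wrist6.png

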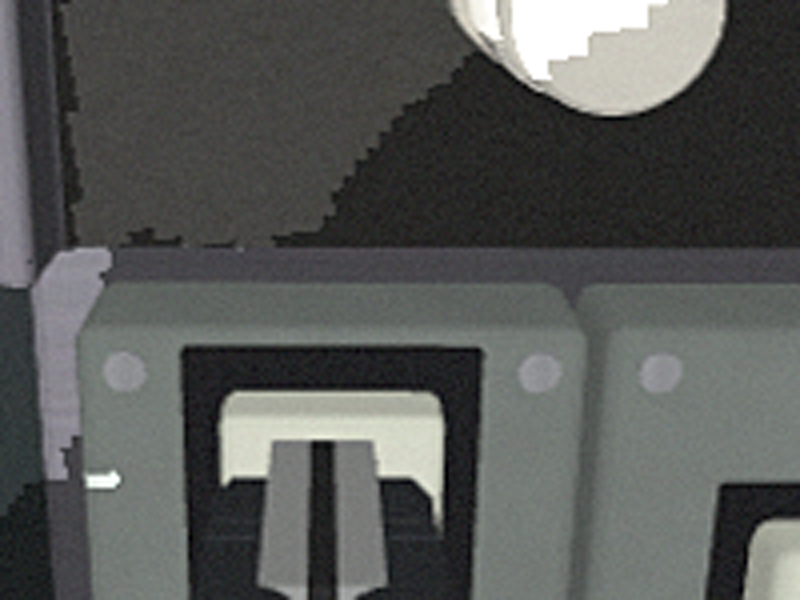

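View pics/side6.png

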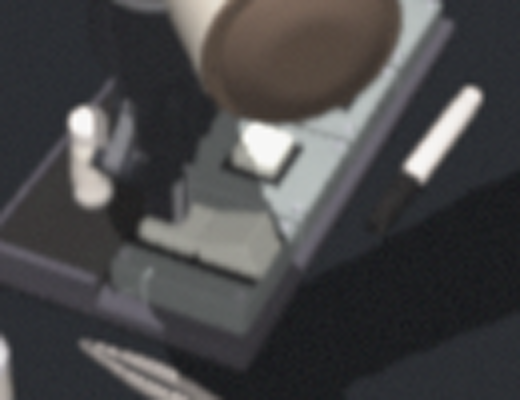

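The rocker's far face now sits level and the force rose to 15 N at z≈54, so it is against the hard stop. Next I'll lift and move over to the oblong key.

```bash
python3 -m inch '[[0,0,-1.5,0,0,0,0],[0,0,-4,0,0,0,0],[0,0,-6,1,0,0,0],[0,0.4,-6,4,0,0,0],[0,0.8,-6,7,0,0,0],[0,1.3,-6,10,0,0,0],[0,1.7,-6,13,0,0,0],[0,2,-6,14.5,0,0,0],[0,2,-6,15,0,0,0],[0,2,-6,15,0,0,0]]'
python3 - <<'E'
from h import *
s=arm.read_state();print(s['clock'],s['position'],s['contact_force'])
for n in('wrist','side'):
    im=arm.get_image(n)
    im=im[130:280,160:360] if n=='wrist' else im[160:290,190:330]
    cv2.imwrite(f'pics/{n}7.png',cv2.resize(im[:,:,::-1],None,fx=4,fy=4,interpolation=cv2.INTER_CUBIC))
E
```

```text
clock: 4.93
position: [495.2, 44.9, 130.0]
ee_rot: [-0.045, -0.705, 0.706, 0.046]
contact_force: [1.0, 0.4, -0.4]
gripper_width: 0.2
4.9333 [495.16158759  44.88581919 130.00254529] [ 1.04820101  0.40602076 -0.44583796]
```

View pics/wrist7.png

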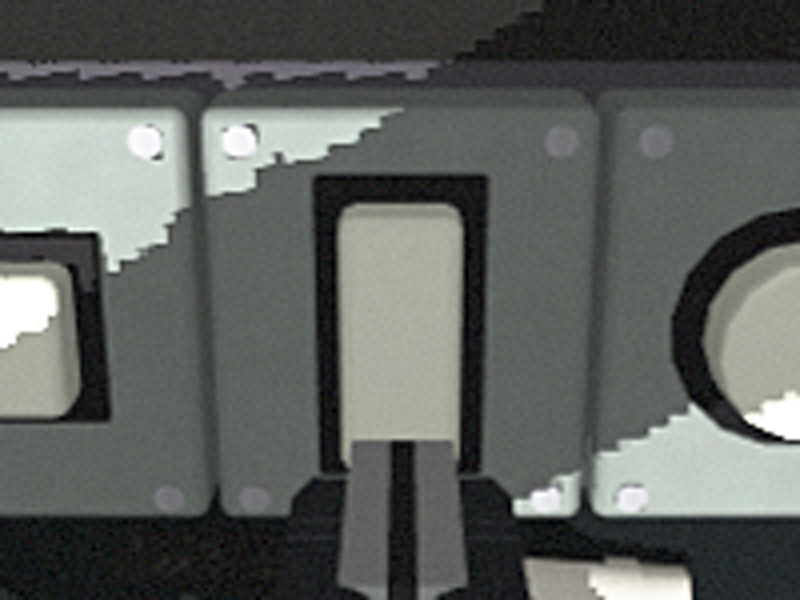

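View pics/side7.png

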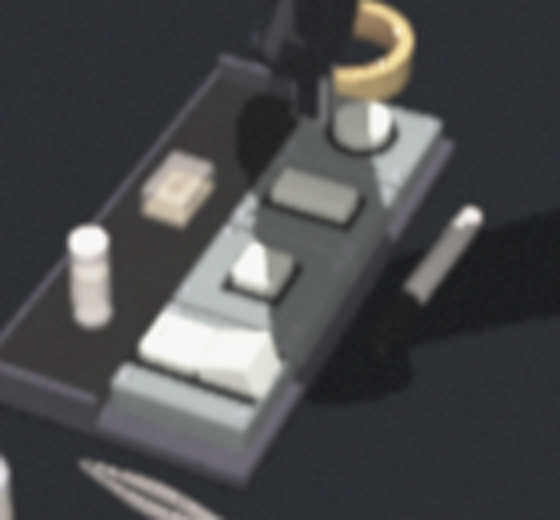

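The side view shows the near end of the rocker raised, so it is on. The fingers are centred on the oblong key, so I'll press it.

```bash
python3 -m inch '[[0,0,2.5,0,0,0,0],[0,0,4.5,0,0,0,0],[0,0,5.2,0,0,0,0],[0,0,5.5,0,0,0,0],[0,0,5.7,0,0,0,0],[0,0,5.9,0,0,0,0],[0,0,6.1,0,0,0,0],[0,0,6.2,0,0,0,0],[0,0,6.2,0,0,0,0]]'
python3 -m inch '[[0,0,0.1,0,0,0,0],[0,0,0.2,0,0,0,0],[0,0,0.2,0,0,0,0]]'
```

```text
clock: 5.78
position: [496.4, 46.2, 68.8]
ee_rot: [0.045, 0.706, -0.705, -0.044]
contact_force: [-0.7, -0.3, 1.1]
gripper_width: -0.1
clock: 6.03
position: [496.4, 46.1, 67.0]
ee_rot: [0.045, 0.706, -0.705, -0.044]
contact_force: [-2.4, 1.4, 6.8]
gripper_width: -0.2
```

```bash
python3 -m inch '[[0,0,0.1,0,0,0,0],[0,0,0.2,0,0,0,0],[0,0,0.2,0,0,0,0]]'
```

```text
clock: 6.28
position: [496.6, 46.2, 66.9]
ee_rot: [0.045, 0.706, -0.706, -0.044]
contact_force: [-8.0, 1.4, 20.5]
gripper_width: 0.4
```

The force is 20 N and the height has stopped changing, so the oblong key is at its end stop. Next is the round button.

```bash
python3 -m inch '[[0,0,-1.5,0,0,0,0],[0,0,-4,0,0,0,0],[0,0,-6,1,0,0,0],[0,0,-6.5,3.5,0,0,0],[0,0,-6.5,6,0,0,0],[0,0,-6.5,7.5,0,0,0],[0,0,-6.5,7.5,0,0,0],[0,0,-6.5,7.5,0,0,0]]'
python3 - <<'E'
from h import *
s=arm.read_state();print(s['clock'],s['position'],s['contact_force'])
for n in('wrist','side'):
    im=arm.get_image(n)
    im=im[130:280,160:360] if n=='wrist' else im[160:290,190:330]
    cv2.imwrite(f'pics/{n}8.png',cv2.resize(im[:,:,::-1],None,fx=4,fy=4,interpolation=cv2.INTER_CUBIC))
E
```

```text
clock: 6.95
position: [486.6, -29.2, 129.3]
ee_rot: [0.046, 0.706, -0.706, -0.045]
contact_force: [-0.6, 1.7, -0.3]
gripper_width: 0.1
6.95 [486.55370462 -29.17612524 129.26181609] [-0.6370929   1.65435239 -0.33344772]
```

View pics/wrist8.png

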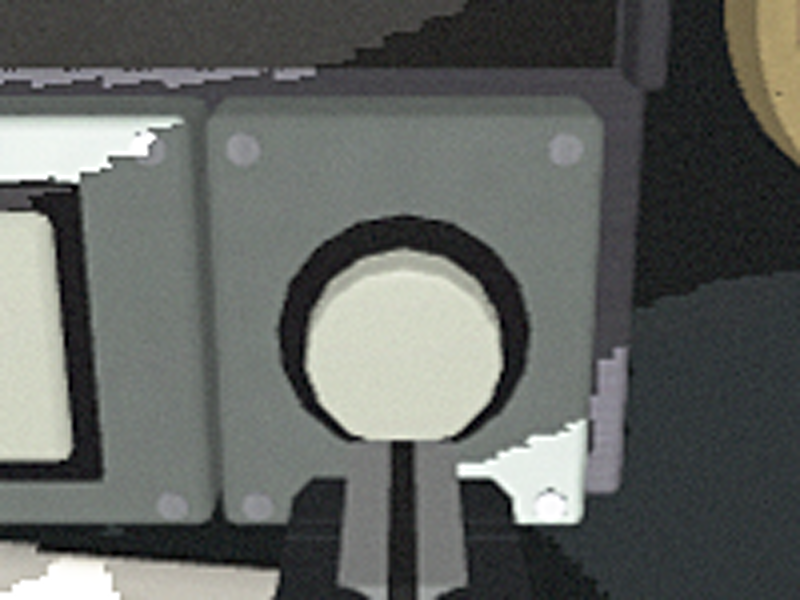

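View pics/side8.png

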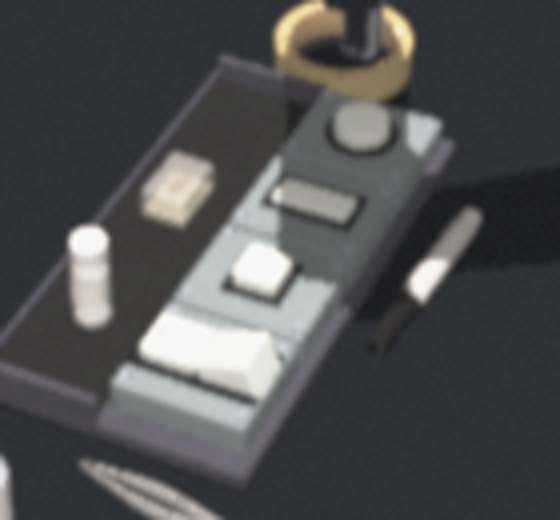

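The oblong key shows low in its frame, the square key is still out, and the fingers are lined up with the round button. I'll press it now.

```bash
python3 -m inch '[[0,0,2.5,0,0,0,0],[0,0,4.5,0,0,0,0],[0,0,5.2,0,0,0,0],[0,0,5.5,0,0,0,0],[0,0,5.7,0,0,0,0],[0,0,5.9,0,0,0,0],[0,0,6.1,0,0,0,0],[0,0,6.2,0,0,0,0],[0,0,6.2,0,0,0,0]]'
python3 -m inch '[[0,0,0.1,0,0,0,0],[0,0,0.2,0,0,0,0],[0,0,0.2,0,0,0,0]]'
```

```text
clock: 7.8
position: [486.5, -28.3, 68.0]
ee_rot: [0.045, 0.706, -0.706, -0.045]
contact_force: [-3.5, 2.3, 5.7]
gripper_width: -0.0
clock: 8.05
position: [486.6, -28.3, 67.0]
ee_rot: [0.045, 0.706, -0.706, -0.044]
contact_force: [-5.9, 1.5, 12.5]
gripper_width: -0.3
```

```bash
python3 -m inch '[[0,0,0.1,0,0,0,0],[0,0,0.1,0,0,0,0],[0,0,0.1,0,0,0,0],[0,0,0.1,0,0,0,0]]'
python3 - <<'E'
from h import *
s=arm.read_state();print(s['clock'],s['position'],s['contact_force'])
im=arm.get_image('side')[160:290,190:330]
cv2.imwrite('pics/side9.png',cv2.resize(im[:,:,::-1],None,fx=4,fy=4,interpolation=cv2.INTER_CUBIC))
im=arm.get_image('wrist')
cv2.imwrite('pics/wrist9.png',im[:,:,::-1])
E
```

```text
clock: 8.38
position: [486.6, -28.3, 66.9]
ee_rot: [0.045, 0.706, -0.706, -0.044]
contact_force: [-8.5, 2.9, 19.6]
gripper_width: -0.2
8.3833 [486.64158205 -28.34191291  66.91660597] [-8.46514423  2.85117778 19.58486991]
```

View pics/side9.png

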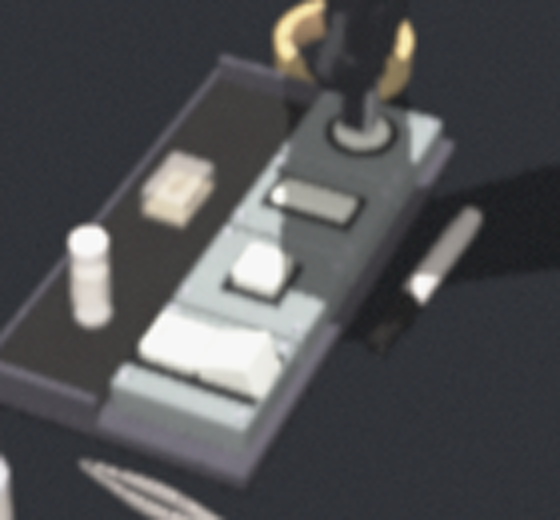

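View pics/wrist9.png

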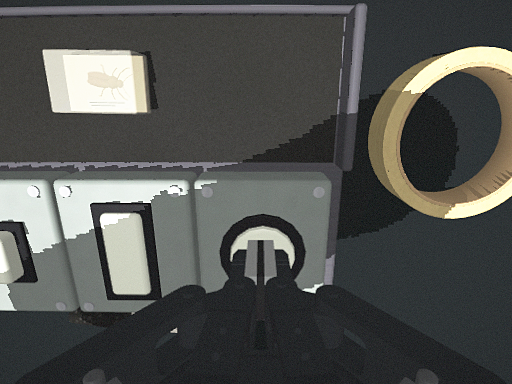

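The side view shows the round cap pressed down to its frame at about 20 N, the oblong key in, the square key out and the rocker on. I'm handing in.

```bash
python3 -c "
from bench import arm
print(arm.job_done()); s=arm.read_state(); print(s['clock'],s['position'],s['contact_force'])"
```

```text
the job is handed in; nothing more can be done
None
the job is handed in; nothing more can be done
```

I handed the job in at about 8.5 s, with the closed fingers still holding the round button fully down; the hand-in gave no verdict. With the fingers shut, I pushed the rocker on, then pressed the oblong key in, then pressed and held the round button.

- **Presses:** Each press went down to its hard stop:

| Part | Tip height (mm) | Vertical force (N) |
|---|---|---|
| Rocker | about 54 | 15 |
| Oblong key | about 48 | 20 |
| Round button | about 48 | 20 |

- **Last pictures:** They showed the rocker on, the oblong key in, the square key still out, and the round button down under the fingers. The vial, specimen block, tape and marker looked undisturbed, and so did what showed of the forceps. The dropper bottle was almost wholly outside those last pictures, though the arm never came near it.
- **Disagreements:** The side and wrist cameras put the box about 5 mm apart in y. I used the wrist fit, and the fingers then landed centred on each switch. The trained network did not find the round button, so I located it from the pictures. It also gave some false hits for the specimen block and the tape roll, which I ignored.
- **Not checked:** A reading after hand-in was refused, so I could not check the final second.

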